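# Dry-fit two stacked ornaments on a panel

### The arm

A 7-joint arm with a two-finger parallel gripper is mounted at the origin on the work surface. World frame = base frame: x ahead of the robot, y to its left, z up, the work surface at z = 0. Lengths are in m, angles in rad, forces in N, time in s.
With the tool pointing down it reaches from about 0.35 to 0.9 m from the base axis. Payload 19.9 kg.
Tool frame: the origin (TCP) lies between the finger pads; the fingertips stand 8 mm ahead of it and the grasp point (between the pads) lies 11 mm behind it; z points along the fingers, y is the direction in which the jaws open and shut (so a half turn about z gives the same grasp; the last joint's range is limited). The gripper opens to 85 mm and grips with 20 to 120 N. Pads are 22 mm wide; open, the fingers measure 114 mm over their backs; the gripper's body (76 mm by 85 mm) begins 54 mm behind the grasp point. The pads swing forward as they close: fully open they stand 13 mm farther back than shut.
Start: joints at [1.113, 0.417, -0.01, 1.614, 0.005, 1.111, -0.053], TCP at [0.252, -0.572, 0.239] pointing down, gripper open.
Joint ranges: [-2.81, 2.81], [-0.39, 2.02], [-1.27, 1.25], [0.06, 2.57], [-1.19, 4.33], [0.19, 2], [-2.82, 2.82]. Speed limits (rad/s): [1.89, 1.89, 2.39, 2.39, 3.01, 3.01, 3.01].

### API

Orientations are given as a unit quaternion [w, x, y, z].
In Python, from rig import state, grab_frame, camera_params, sign_off gives the robot as it stands. The module is installed in compiled form; this text tells all that it offers.
- The arm moves only by the shell command python3 -m handwheel 'ROWS'. ROWS is JSON, a list of rows, each an object of numbers: "tx", "ty", "tz": the shift along the tool's x, y, z in cm; "yaw": the turn about the tool's z in rad; "grip": the opening, from 0 (shut) to 1 (fully open). In form: [{"tx": .., "ty": .., "tz": .., "yaw": .., "grip": ..}, ...]. A call has 1 to 10 rows; each row shifts and turns the commanded pose from where the row before left it, along the tool's axes as they then stand; what a row does not reach is not made up. A row lasts 1/10 s, in which the tool goes at most 50 mm and 8.59 degrees, less where a joint would pass 70% of its speed; a pose out of reach is approached as far as the arm can. A call is refused whole if a number of a shift passes 5 or a number of a turn 0.15, either way. A call with a gripper value outside its range is refused whole. The fingers move at their own pace and stop on an object; the grip force is fixed at half the most. Time passes only in rows, so rows that do not move let the fingers close. It gives the time, the measured TCP pose, the force and the opening at its end, in the units of the state.
- state(): the state, without advancing time (a new reading comes with each control period).
- grab_frame(name): name is "scene" or "side" or "wrist"; returns (picture, depth): 384x512x3 uint8, blue, green, red; 384x512 float32, m along the optical axis (not along the pixel's ray), 0 where there is no reading.
- camera_params(name): a dict with "mtx" (3x3 intrinsics, pixels), "extrinsics" (4x4, takes a point from camera to world coordinates). Camera axes: x right, y down, z forward; pixel columns grow to the right and rows downward; lengths in m; the calibration is good to about 2 mm. A picture is of the moment at which its call begins: read the wrist's pose just before it. camera_params takes no time and is no camera call; for the wrist camera it gives the pose at the moment of the call.
- sign_off(): hands the job in, once; it reports no verdict.
The state is a dict: "t": time; "joint_pos": joint angles; "qd": joint speeds; "effort": joint torques, N m; "tool_pos": TCP position; "tcp_rot": TCP orientation; "wrist_force": force on the tool from outside, world axes, zero at the start; "moment": the same for the moment, N m; "gripper_width": opening from 0.0 (shut) to 1.0 (fully open).
Only numpy, scipy, OpenCV 4.12 (cv2) and the standard library are available. Lean on these libraries where they do the work, as an engineer would, in place of code of your own. Each camera call takes 0.05 s, during which the arm holds its last target.

### The job

Dry-fit the two wooden ornaments on the white panel. On the square bare-wood field put the large square plinth block, lined up with the field, and on top of it the small pyramid block, lined up with the plinth; on the round field put the plain wide disc, on that the narrow drum, and on top the domed cap. Centre every piece on what it stands on, right way up, and leave the jar and the brush where they are.

Things in the scene. Friction and masses are not known exactly. Their poses are not given: they have to be found in the camera images.
- square_field_top (a point): Centre of the top surface of the square bare-wood field, 84 x 84 mm, raised 3 mm above a fixed white panel (220 x 340 mm, 24 mm thick, lying on the bench; its edge moulding stands 4 mm above its face). This top surface is 27 mm above the bench. x and y axes run along the field's sides, z up. The two fields are about 160 mm apart and may be exchanged.
- round_field_top (a point): Centre of the top surface of the round bare-wood field, 84 mm in diameter, on the same white panel, likewise 27 mm above the bench; z up.
- plinth_mid (a point): Large square plinth block of raw wood, 60 x 60 mm, 28 mm high, flat top; x and y axes run along its sides. About 65 g. Its point is the centre of the piece, half-way up; z is up as it stands at the start. Starts upright on the bench.
- pyramid_mid (a point): Small square block of raw wood with a low stepped pyramid on top: 40 x 40 mm with upright sides up to 20 mm, 30 mm high in all; x and y axes run along its sides. About 30 g. Its point is the centre of the piece, half-way up; z is up as it stands at the start. Starts upright on the bench.
- disc_mid (a point): Plain wide disc of raw wood, 60 mm in diameter, 26 mm high, flat top. About 55 g. Its point is the centre of the piece, half-way up; z is up as it stands at the start. Starts upright on the bench.
- drum_mid (a point): Narrow plain drum (short cylinder) of raw wood, 38 mm in diameter, 32 mm high, flat top. About 30 g. Its point is the centre of the piece, half-way up; z is up as it stands at the start. Starts upright on the bench.
- cap_mid (a point): Round domed cap of raw wood, 52 mm in diameter, upright rim up to 18 mm, then a low dome to 28 mm in all; flat underside. About 35 g. Its point is the centre of the piece, half-way up; z is up as it stands at the start. Starts upright on the bench.
- jar: Lidded amber glass jar, 48 mm in diameter, 52 mm high, standing among the pieces: leave alone. Origin at the centre of its underside.
- brush: Paint brush 190 mm long lying on the bench beyond the pieces: leave alone. Origin on its underside, on its long centre line; x axis along the brush.

How it is judged:
At the end, for the whole second after the job is handed in: Bottom pieces within 12 mm of their field's centre, each upper piece within 10 mm of the centre of the one it rests on; heights within 4 mm; plinth square to the field and pyramid square to the plinth within 11 degrees; all upright within 7 degrees, released and at rest (horizontal distance between plinth_mid and square_field_top below 0.012 m and z of plinth_mid in the frame of square_field_top between 0.01 and 0.018 m and angle between each of plinth_mid, pyramid_mid, disc_mid, drum_mid, cap_mid's own z axis and vertical below 0.12 rad and linear speed of each of plinth, pyramid, disc, drum, cap below 0.02 m/s and (angle between the x axis of plinth_mid and the x axis of square_field_top, either way round below 0.2 rad or angle between the x axis of plinth_mid and the y axis of square_field_top, either way round below 0.2 rad) and horizontal distance between pyramid_mid and plinth_mid below 0.01 m and z of pyramid_mid in the frame of plinth_mid between 0.025 and 0.033 m and (angle between the x axis of pyramid_mid and the x axis of plinth_mid, either way round below 0.2 rad or angle between the x axis of pyramid_mid and the y axis of plinth_mid, either way round below 0.2 rad) and horizontal distance between disc_mid and round_field_top below 0.012 m and z of disc_mid in the frame of round_field_top between 0.009 and 0.017 m and horizontal distance between drum_mid and disc_mid below 0.01 m and z of drum_mid in the frame of disc_mid between 0.025 and 0.033 m and horizontal distance between cap_mid and drum_mid below 0.01 m and z of cap_mid in the frame of drum_mid between 0.026 and 0.034 m); the robot touches nothing.
It fails at once if the lidded jar is moved by more than 25 mm or tipped (distance of jar from where it was at the start of the episode above 0.025 m or angle between jar's own z axis and vertical above 0.4 rad).
It fails at once if the brush is moved by more than 25 mm (distance of brush from where it was at the start of the episode above 0.025 m).
It also fails if it takes over 136 s, if anything falls off the work surface, if the arm or the gripper's body presses on something with over 40 N, if the wrist force passes 120 N, or if a joint passes its speed limit or range.

## Working session

There is one attempt and no reset: what is moved stays moved. The work goes in short steps, Python scripts to look and compute and a shell command to move; the robot and the scene stay as the last step left them, time stands still between calls to the robot, and variables do not carry over. Pictures are saved under pics/ and viewed, and the job is handed in when it is done.

```bash
mkdir -p pics; python3 - <<'E'
from rig import state, grab_frame, camera_params
import cv2, numpy as np
print(state())
for n in ["scene","side","wrist"]:
    p,d=grab_frame(n); cv2.imwrite(f"pics/{n}0.png",p); np.savez(f"pics/{n}0.npz",p=p,d=d)
    c=camera_params(n); print(n,np.round(c["mtx"],1).tolist(),np.round(c["extrinsics"],4).tolist())
E
```

```text
{'t': 0.0, 'joint_pos': array([ 1.11347993,  0.41799293, -0.01027929,  1.61416537,  0.00469053,
        1.11069954, -0.05295964]), 'qd': array([-6.59712210e-04,  9.05219894e-04, -1.47552222e-03,  6.95085374e-04,
        5.57177927e-04, -4.26449591e-05,  2.19269074e-03]), 'effort': array([ 3.41997393e-04, -8.64468026e+01,  6.78989086e-01, -4.34901738e+01,
        1.91472948e-02,  7.45744386e-03,  1.02547389e-05]), 'tool_pos': array([ 0.25230574, -0.57144392,  0.23865224]), 'tcp_rot': array([-5.96073512e-04,  9.78462302e-01,  2.06424655e-01, -1.73405633e-04]), 'wrist_force': array([ 0.44576692,  0.01039768, -0.06250885]), 'moment': array([-0.00294932, -0.00907871,  0.03104618]), 'gripper_width': 0.9981464631391511}
scene [[454.2, 0.0, 254.0], [0.0, 454.2, 194.2], [0.0, 0.0, 1.0]] [[0.8299, 0.3876, -0.4012, 1.0267], [0.5575, -0.5521, 0.6199, -0.7176], [0.0188, -0.7382, -0.6743, 0.7923], [0.0, 0.0, 0.0, 1.0]]
side [[411.4, 0.0, 257.7], [0.0, 411.4, 191.6], [0.0, 0.0, 1.0]] [[-0.9776, -0.1233, 0.1703, 0.3734], [-0.2102, 0.5899, -0.7796, 0.8712], [-0.0043, -0.798, -0.6026, 0.7341], [0.0, 0.0, 0.0, 1.0]]
wrist [[321.3, 0.0, 255.7], [0.0, 321.3, 189.5], [0.0, 0.0, 1.0]] [[0.4047, -0.87, -0.2816, 0.3247], [-0.9144, -0.3854, -0.1234, -0.5398], [-0.0012, 0.3074, -0.9516, 0.3734], [0.0, 0.0, 0.0, 1.0]]
```

View pics/scene0.png

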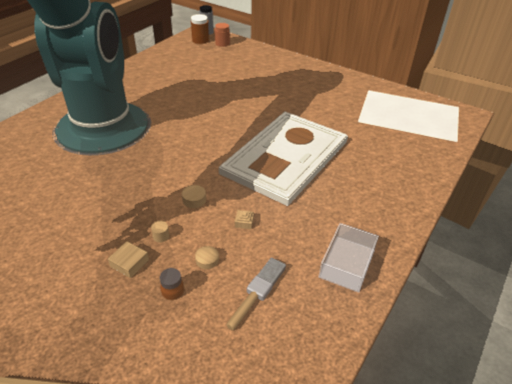

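View pics/side0.png

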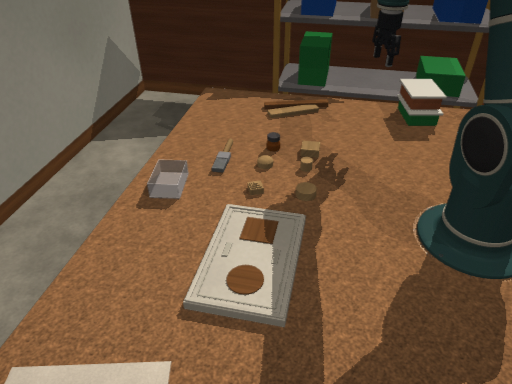

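View pics/wrist0.png

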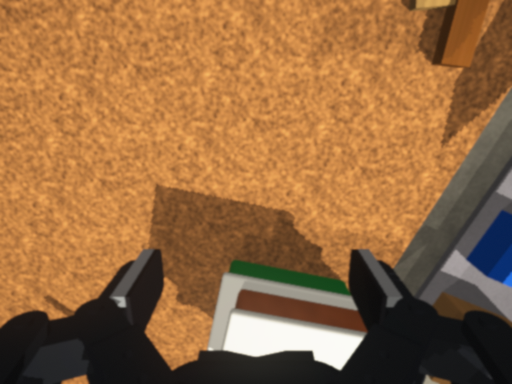

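The scene view shows all the pieces: plinth (128,259), drum (159,231), disc (194,198), cap (206,257), pyramid (244,219) and jar (171,284). It also shows the brush (258,290), with the square field at (270,165) and the round field at (300,135). Next I'll use the depth to get world points.

```bash
cat > h.py <<'E'
import numpy as np, cv2
from rig import camera_params
def cloud(d,n,c=None):
    c=c or camera_params(n); K=c["mtx"];E=c["extrinsics"]
    v,u=np.mgrid[0:d.shape[0],0:d.shape[1]]
    P=np.stack([(u-K[0,2])/K[0,0]*d,(v-K[1,2])/K[1,1]*d,d],-1)
    W=P@E[:3,:3].T+E[:3,3]; W[d<=0]=np.nan
    return W
def pix_to_plane(uv,z,n,c=None):
    c=c or camera_params(n); K=c["mtx"];E=c["extrinsics"]
    uv=np.atleast_2d(uv).astype(float)
    r=np.stack([(uv[:,0]-K[0,2])/K[0,0],(uv[:,1]-K[1,2])/K[1,1],np.ones(len(uv))],-1)@E[:3,:3].T
    o=E[:3,3]; s=(z-o[2])/r[:,2]
    return o+r*s[:,None]
E
python3 - <<'E'
from h import *
for n in ["scene","side"]:
    f=np.load(f"pics/{n}0.npz"); W=cloud(f["d"],n)
    z=W[...,2]; print(n,"table z",np.nanmedian(z[(abs(W[...,0]-.5)<.3)&(abs(W[...,1])<.3)]))
    m=((z>.010)&(z<.1)&(W[...,0]>.3)&(W[...,0]<1.1)&(abs(W[...,1])<.6)).astype(np.uint8)
    k,l,s,c=cv2.connectedComponentsWithStats(m)
    for i in range(1,k):
        if s[i,4]<40: continue
        q=W[l==i]; zt=np.percentile(q[:,2],95); t=q[q[:,2]>zt-.004]
        print(s[i].tolist(),"zmax",round(zt,4),"top c",np.round((t.min(0)+t.max(0))/2,3)[:2],"ext",np.round(t.max(0)-t.min(0),3)[:2],
          "rect",[np.round(a,3) for a in cv2.minAreaRect(t[:,:2].astype(np.float32)*1000)])
    # fields brown
    hsv=cv2.cvtColor(f["p"],cv2.COLOR_BGR2HSV)
    b=((z>.018)&(z<.036)&(hsv[...,1]>80)).astype(np.uint8)
    k,l,s,c=cv2.connectedComponentsWithStats(b)
    for i in range(1,k):
        if s[i,4]<250: continue
        cn=cv2.findContours((l==i).astype(np.uint8),0,1)[0][0][:,0]
        w=pix_to_plane(cn,.027,n); print("field?",s[i].tolist(),[np.round(a,1) for a in cv2.minAreaRect(w[:,:2].astype(np.float32)*1000)])
E
```

```text
scene table z -0.00015523126886612948
[219, 112, 129, 92, 6210] zmax 0.0282 top c [0.543 0.191] ext [0.219 0.342] rect [array([542.733, 190.755]), array([218.897, 341.502]), np.float64(0.011)]
[182, 185, 25, 21, 404] zmax 0.0274 top c [ 0.444 -0.095] ext [0.059 0.061] rect [array([444.359, -94.433]), array([57.363, 59.612]), np.float64(26.289)]
[235, 210, 19, 17, 250] zmax 0.0282 top c [ 0.593 -0.09 ] ext [0.023 0.029] rect [array([591.535, -88.948]), array([26.21 , 21.031]), np.float64(41.904)]
[152, 221, 17, 19, 263] zmax 0.033 top c [ 0.459 -0.234] ext [0.04 0.04] rect [array([ 458.854, -234.876]), array([34.307, 39.749]), np.float64(43.439)]
[320, 223, 59, 67, 1291] zmax 0.0501 top c [ 0.853 -0.062] ext [0.107 0.142] rect [array([852.803, -59.679]), array([ 89.866, 134.485]), np.float64(8.438)]
[108, 242, 41, 34, 786] zmax 0.0295 top c [ 0.457 -0.335] ext [0.062 0.063] rect [array([ 457.275, -335.124]), array([61.669, 61.385]), np.float64(1.722)]
[196, 246, 23, 21, 382] zmax 0.0278 top c [ 0.593 -0.231] ext [0.042 0.043] rect [array([ 590.312, -229.791]), array([38.908, 38.248]),
[... 2163 characters left out ...]
592 -0.08 ] ext [0.029 0.032] rect [array([592.166, -80.492]), array([29.087, 28.615]), np.float64(11.951)]
[296, 182, 21, 16, 272] zmax 0.0272 top c [ 0.442 -0.092] ext [0.056 0.061] rect [array([441.589, -93.694]), array([58.149, 56.756]), np.float64(76.39)]
[183, 204, 123, 121, 10167] zmax 0.0284 top c [0.539 0.195] ext [0.219 0.34 ] rect [array([538.796, 195.399]), array([340.546, 217.984]), np.float64(89.802)]
field? [435, 215, 77, 45, 666] [array([26.2, 48.8]), array([105.1, 182.8]), np.float64(60.4)]
field? [240, 217, 39, 27, 761] [array([536.9, 111.1]), array([87.1, 83.9]), np.float64(89.8)]
field? [226, 265, 38, 30, 877] [array([534.2, 277.9]), array([82.7, 83.5]), np.float64(11.9)]
```

```bash
python3 -m handwheel '[{"yaw":0.139},{"yaw":0.139},{"yaw":0.138},{"tx":2.5,"ty":-4},{"tx":2.5,"ty":-4},{"tx":2.5,"ty":-4},{"tx":2.5,"ty":-4},{"tx":2.5,"ty":-4},{"tx":2.5,"ty":-4},{"tx":2.5,"ty":-4}]'; python3 -m handwheel '[{"tx":2.5,"ty":-4},{"tx":0},{"tx":0},{"tx":0}]'; cat > look.py <<'E'
import sys,pickle
from h import *
from rig import grab_frame,state
tag=sys.argv[1]; c=camera_params("wrist"); s=state()
p,d=grab_frame("wrist"); cv2.imwrite(f"pics/{tag}.png",p)
pickle.dump((p,d,c,s),open(f"pics/{tag}.pkl","wb"))
print(s["t"],np.round(s["tool_pos"],4),np.round(s["tcp_rot"],4),s["gripper_width"],np.round(s["wrist_force"],1))
E
python3 look.py w1
```

```text
0.15 [ 0.2523 -0.5715  0.2388] [-5.000e-04  9.785e-01  2.064e-01 -1.000e-04] 0.9987338774343849 [-0.4 -0.1  0.3]schema error: expected keys tx, ty, tz, yaw, grip
schema error: expected keys tx, ty, tz, yaw, grip
```

View pics/w1.png

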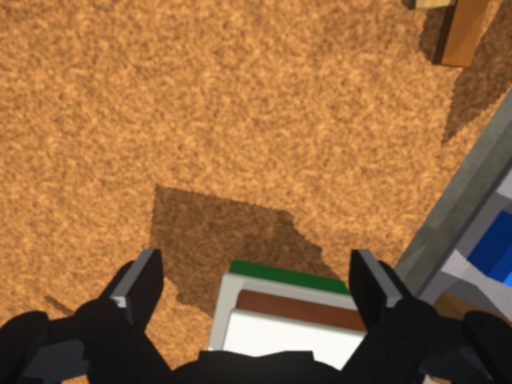

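All keys are needed in every row.

```bash
python3 -m handwheel '[{"tx":0,"ty":0,"tz":0,"yaw":0.139,"grip":1},{"tx":0,"ty":0,"tz":0,"yaw":0.139,"grip":1},{"tx":0,"ty":0,"tz":0,"yaw":0.138,"grip":1},{"tx":2.5,"ty":-4,"tz":0,"yaw":0,"grip":1},{"tx":2.5,"ty":-4,"tz":0,"yaw":0,"grip":1},{"tx":2.5,"ty":-4,"tz":0,"yaw":0,"grip":1},{"tx":2.5,"ty":-4,"tz":0,"yaw":0,"grip":1},{"tx":2.5,"ty":-4,"tz":0,"yaw":0,"grip":1},{"tx":2.5,"ty":-4,"tz":0,"yaw":0,"grip":1},{"tx":2.5,"ty":-4,"tz":0,"yaw":0,"grip":1}]'; python3 -m handwheel '[{"tx":2.5,"ty":-4,"tz":0,"yaw":0,"grip":1},{"tx":0,"ty":0,"tz":0,"yaw":0,"grip":1},{"tx":0,"ty":0,"tz":0,"yaw":0,"grip":1},{"tx":0,"ty":0,"tz":0,"yaw":0,"grip":1}]'
python3 look.py w2
```

```text
t: 1.2
tool_pos: [0.4281, -0.29, 0.2394]
tcp_rot: [0.0, 1.0, -0.0, 0.0]
wrist_force: [1.2, -0.8, 0.0]
gripper_width: 1.001
t: 1.6
tool_pos: [0.452, -0.2525, 0.2392]
tcp_rot: [0.0, 1.0, -0.001, -0.0]
wrist_force: [0.4, -1.0, -0.0]
gripper_width: 0.996
1.6 [ 0.452  -0.2525  0.2392] [ 1.e-04  1.e+00 -6.e-04 -2.e-04] 0.9959038407430749 [ 0.4 -1.  -0. ]
```

View pics/w2.png

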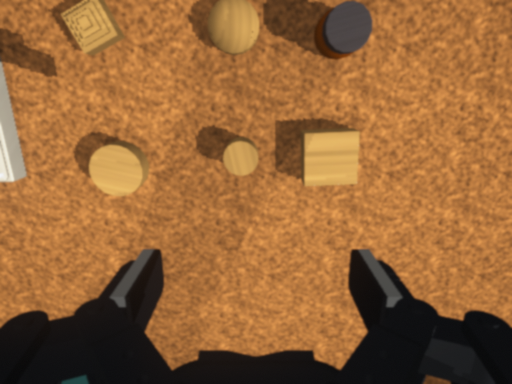

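The wrist view shows the plinth top at (331,157), drum (240,158), disc (118,170), cap (234,25), pyramid (89,25, rotated) and jar (345,28). I'll measure each one now.

```bash
cat > meas.py <<'E'
import sys,pickle
from h import *
p,d,c,s=pickle.load(open(f"pics/{sys.argv[1]}.pkl","rb")); W=cloud(d,"wrist",c); z=W[...,2]
lo=float(sys.argv[2]) if len(sys.argv)>2 else .006
m=((z>lo)&(z<.2)).astype(np.uint8); m[235:]=0
k,l,st,_=cv2.connectedComponentsWithStats(m)
for i in range(1,k):
    if st[i,4]<150: continue
    q=W[l==i]; zt=np.percentile(q[:,2],97); t=q[q[:,2]>zt-.004]
    print(st[i].tolist(),"ztop",round(zt,4)); 
    for nm,a in (("top",t),("all",q)):
        r=cv2.minAreaRect(a[:,:2].astype(np.float32)*1000); print("  ",nm,"bbox c",np.round((a.min(0)+a.max(0))[:2]*500,1),"ext",np.round((a.max(0)-a.min(0))[:2]*1000,1),"rect",np.round(r[0],1),np.round(r[1],1),round(r[2],1))
E
python3 meas.py w2
```

```text
[61, 0, 62, 55, 2082] ztop 0.0298
   top bbox c [589.3 -87.5] ext [25.5 25.9] rect [589.2 -87.3] [20.2 20.7] 26.0
   all bbox c [587.6 -87.5] ext [50.1 53. ] rect [589.2 -87.1] [41.2 41. ] 25.9
[208, 0, 51, 55, 2281] ztop 0.0282
   top bbox c [ 588.1 -229.9] ext [40.7 40.2] rect [ 588.6 -229.9] [40.8 39.4] 65.0
   all bbox c [ 586.6 -230. ] ext [48.1 50.1] rect [ 586.6 -230. ] [50.1 48. ] 89.5
[314, 1, 58, 59, 2533] ztop 0.0533
   top bbox c [ 581.6 -336.4] ext [42.2 42.2] rect [ 581.7 -336.4] [42.2 42.2] 0.5
   all bbox c [ 580.6 -335.1] ext [45.5 44.8] rect [ 580.9 -334.8] [44.7 44.6] 67.0
[0, 76, 24, 106, 1380] ztop 0.0281
   top bbox c [456.6  27.5] ext [53.9 11.9] rect [456.3  24.5] [10.8 54.5] 81.7
   all bbox c [484.4  29.3] ext [113.3  18.2] rect [483.4  22.6] [ 15.9 114.3] 82.1
[301, 128, 59, 58, 3160] ztop 0.0294
   top bbox c [ 454.5 -334.7] ext [60.9 62.1] rect [ 454.3 -334.8] [60.5 60.1] 2.4
   all bbox c [ 454.9 -334.7] ext [61.5 62.2] rect [ 454.4 -334.9] [60.6 60.6] 2.4
[223, 138, 35, 38, 1048] ztop 0.0334
   top bbox c [ 456.1 -235.6] ext [37.9 36.9] rect [ 456.2 -235.7] [37.  37.4] 44.8
   all bbox c [ 456.2 -235.6] ext [38.1 37. ] rect [ 456.2 -235.6] [36.9 38.1] 89.3
[89, 142, 59, 54, 2475] ztop 0.0273
   top bbox c [441.1 -95.6] ext [58.9 60.1] rect [440.7 -95.7] [59.  59.1] 65.0
   all bbox c [441.1 -95.6] ext [58.9 60.1] rect [440.8 -96. ] [59.1 59.3] 45.9
```

```bash
python3 -m handwheel '[{"tx":0.25,"ty":4.1,"tz":0,"yaw":-0.04,"grip":1},{"tx":0,"ty":4.1,"tz":0,"yaw":0,"grip":1},{"tx":0,"ty":0,"tz":4.5,"yaw":0,"grip":1},{"tx":0,"ty":0,"tz":4.5,"yaw":0,"grip":1},{"tx":0,"ty":0,"tz":4.5,"yaw":0,"grip":1},{"tx":0,"ty":0,"tz":4.5,"yaw":0,"grip":1},{"tx":0,"ty":0,"tz":0,"yaw":0,"grip":1},{"tx":0,"ty":0,"tz":0,"yaw":0,"grip":1}]'; python3 look.py w3
```

```text
t: 2.45
tool_pos: [0.4563, -0.3345, 0.06]
tcp_rot: [-0.0, 1.0, 0.019, -0.0]
wrist_force: [1.4, -0.4, 0.3]
gripper_width: 1.004
2.45 [ 0.4563 -0.3345  0.06  ] [-1.000e-04  9.998e-01  1.930e-02 -4.000e-04] 1.0041226803790666 [ 1.4 -0.4  0.3]
```

View pics/w3.png

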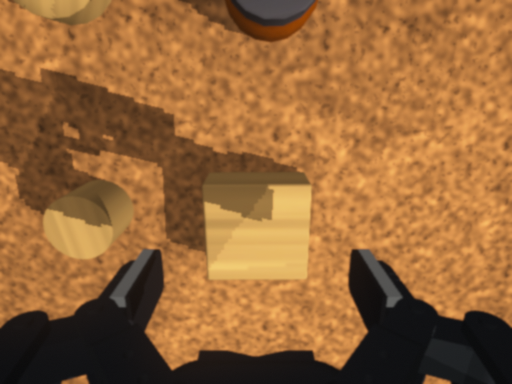

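The plinth (207–309, centre column 257) sits midway between the fingers. Descending and closing.

```bash
python3 -m handwheel '[{"tx":-0.15,"ty":0,"tz":2.5,"yaw":0,"grip":1},{"tx":0,"ty":0,"tz":2.4,"yaw":0,"grip":1},{"tx":0,"ty":0,"tz":0,"yaw":0,"grip":1},{"tx":0,"ty":0,"tz":0,"yaw":0,"grip":0},{"tx":0,"ty":0,"tz":0,"yaw":0,"grip":0},{"tx":0,"ty":0,"tz":0,"yaw":0,"grip":0},{"tx":0,"ty":0,"tz":0,"yaw":0,"grip":0},{"tx":0,"ty":0,"tz":0,"yaw":0,"grip":0},{"tx":0,"ty":0,"tz":0,"yaw":0,"grip":0}]'; python3 look.py w4
```

```text
t: 3.4
tool_pos: [0.4562, -0.3346, 0.0128]
tcp_rot: [0.001, 1.0, 0.02, 0.001]
wrist_force: [-3.5, 2.7, 15.7]
gripper_width: 0.69
3.4 [ 0.4562 -0.3346  0.0128] [9.000e-04 9.998e-01 1.980e-02 1.200e-03] 0.6896102041160733 [-3.5  2.7 15.7]
```

View pics/w4.png

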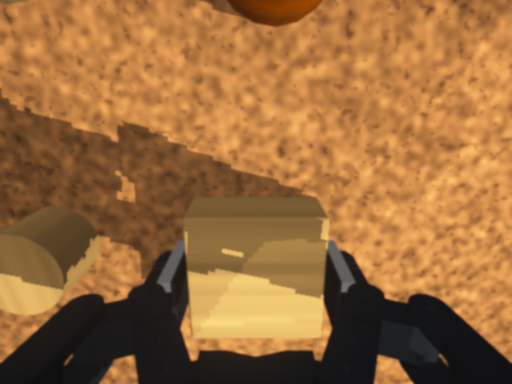

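```bash
python3 -m handwheel '[{"tx":0,"ty":0,"tz":-2,"yaw":0,"grip":0},{"tx":0,"ty":0,"tz":-4.5,"yaw":0,"grip":0},{"tx":0,"ty":0,"tz":-4.5,"yaw":0,"grip":0},{"tx":0,"ty":0,"tz":-4.5,"yaw":0,"grip":0},{"tx":0,"ty":0,"tz":-4.5,"yaw":0.04,"grip":0},{"tx":0,"ty":-4,"tz":-2,"yaw":0,"grip":0},{"tx":0,"ty":-4.8,"tz":0,"yaw":0,"grip":0},{"tx":0,"ty":-4.8,"tz":0,"yaw":0,"grip":0},{"tx":0,"ty":-4.8,"tz":0,"yaw":0,"grip":0},{"tx":0,"ty":-4.8,"tz":0,"yaw":0,"grip":0}]'
python3 -m handwheel '[{"tx":0,"ty":-4.8,"tz":0,"yaw":0,"grip":0},{"tx":0,"ty":-4.8,"tz":0,"yaw":0,"grip":0},{"tx":0,"ty":-4.8,"tz":0,"yaw":0,"grip":0},{"tx":0,"ty":-4.8,"tz":0,"yaw":0,"grip":0},{"tx":0,"ty":-4.8,"tz":0,"yaw":0,"grip":0},{"tx":0,"ty":-4,"tz":0,"yaw":0,"grip":0},{"tx":0,"ty":0,"tz":0,"yaw":0,"grip":0},{"tx":0,"ty":0,"tz":0,"yaw":0,"grip":0}]'; python3 look.py w5
```

```text
t: 4.45
tool_pos: [0.4549, -0.1, 0.232]
tcp_rot: [0.0, 1.0, -0.0, 0.001]
wrist_force: [1.8, 0.2, -0.5]
gripper_width: 0.689
t: 5.25
tool_pos: [0.4551, 0.1788, 0.2314]
tcp_rot: [0.0, 1.0, 0.001, 0.001]
wrist_force: [0.5, -1.0, -1.5]
gripper_width: 0.691
5.25 [0.4551 0.1788 0.2314] [0.e+00 1.e+00 7.e-04 7.e-04] 0.6908763277797487 [ 0.5 -1.  -1.5]
```

View pics/w5.png

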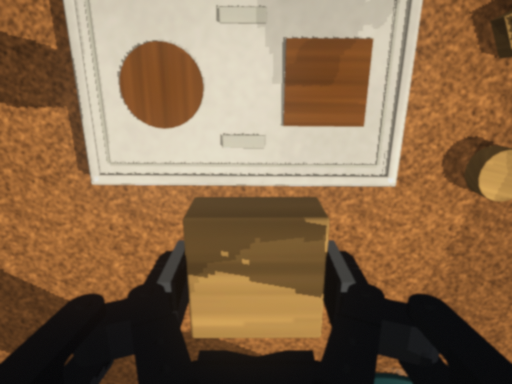

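The plinth is held. The round field is at about (161,84) and the square field at about (327,82).

```bash
cat > fld.py <<'E'
import sys,pickle
from h import *
p,d,c,s=pickle.load(open(f"pics/{sys.argv[1]}.pkl","rb"))
W=cloud(d,"wrist",c); hsv=cv2.cvtColor(p,cv2.COLOR_BGR2HSV)
m=((hsv[...,1]>110)&(W[...,2]>.02)&(W[...,2]<.034)).astype(np.uint8)*255
m=cv2.morphologyEx(m,cv2.MORPH_OPEN,np.ones((3,3)))
k,l,st,_=cv2.connectedComponentsWithStats(m)
for i in range(1,k):
    if st[i,4]<800: continue
    cn=max(cv2.findContours((l==i).astype(np.uint8),0,1)[0],key=len)[:,0]
    w=pix_to_plane(cn,.027,"wrist",c)[:,:2]*1000
    print(st[i].tolist(),"z",np.nanmedian(W[l==i][:,2]),"rect",cv2.minAreaRect(w.astype(np.float32)),"ell",cv2.fitEllipse(w.astype(np.float32)))
E
python3 fld.py w5
```

```text
[284, 38, 88, 88, 7179] z 0.026993367203129504 rect ((536.897705078125, 108.43736267089844), (83.04301452636719, 82.7108383178711), 89.8021469116211) ell ((536.8444213867188, 108.38970947265625), (96.38592529296875, 96.84578704833984), 116.38172149658203)
[120, 41, 83, 87, 5579] z 0.02697108343104304 rect ((534.1768188476562, 274.1575927734375), (82.15738677978516, 82.0952377319336), 42.837100982666016) ell ((534.0775146484375, 274.04168701171875), (81.457275390625, 82.04202270507812), 162.6806182861328)
[475, 148, 37, 54, 1588] z 0.02606458822731919 rect ((439.38916015625, -81.11947631835938), (60.472537994384766, 38.623756408691406), 13.809220314025879) ell ((440.3517150878906, -83.64567565917969), (40.94353103637695, 63.34157180786133), 105.11033630371094)
```

```bash
python3 -m handwheel '[{"tx":3,"ty":2.5,"tz":0,"yaw":0,"grip":0},{"tx":3,"ty":2.5,"tz":0,"yaw":0,"grip":0},{"tx":2.35,"ty":2.05,"tz":0,"yaw":0,"grip":0},{"tx":0,"ty":0,"tz":4,"yaw":0,"grip":0},{"tx":0,"ty":0,"tz":4,"yaw":0,"grip":0},{"tx":0,"ty":0,"tz":4,"yaw":0,"grip":0},{"tx":0,"ty":0,"tz":3,"yaw":0,"grip":0},{"tx":0,"ty":0,"tz":0,"yaw":0,"grip":0},{"tx":0,"ty":0,"tz":0,"yaw":0,"grip":0}]'; python3 look.py w6
```

```text
t: 6.2
tool_pos: [0.5391, 0.1069, 0.0814]
tcp_rot: [0.0, 1.0, -0.001, 0.0]
wrist_force: [-0.3, 0.6, -0.3]
gripper_width: 0.688
6.2 [0.5391 0.1069 0.0814] [ 1.e-04  1.e+00 -7.e-04  2.e-04] 0.6875624036638409 [-0.3  0.6 -0.3]
```

View pics/w6.png

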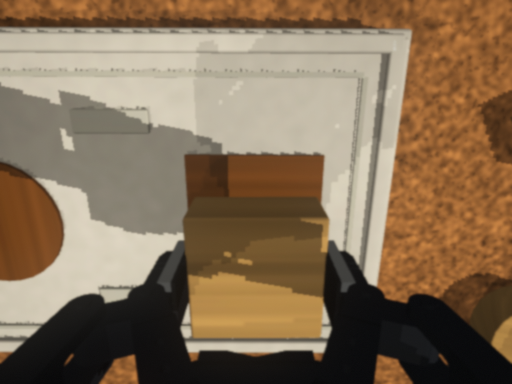

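The field's far edge (columns 186–323) is centred under the plinth. Lowering and releasing.

```bash
python3 -m handwheel '[{"tx":0,"ty":-0.1,"tz":2.5,"yaw":0,"grip":0},{"tx":0,"ty":0,"tz":1.55,"yaw":0,"grip":0},{"tx":0,"ty":0,"tz":0,"yaw":0,"grip":0},{"tx":0,"ty":0,"tz":0,"yaw":0,"grip":0}]'; python3 -m handwheel '[{"tx":0,"ty":0,"tz":0,"yaw":0,"grip":1},{"tx":0,"ty":0,"tz":0,"yaw":0,"grip":1},{"tx":0,"ty":0,"tz":0,"yaw":0,"grip":1},{"tx":0,"ty":0,"tz":0,"yaw":0,"grip":1},{"tx":0,"ty":0,"tz":-3,"yaw":0,"grip":1},{"tx":-2,"ty":0,"tz":-4.5,"yaw":0,"grip":1},{"tx":-3,"ty":0,"tz":-4,"yaw":0,"grip":1},{"tx":-3,"ty":0,"tz":-4,"yaw":0,"grip":1},{"tx":0,"ty":0,"tz":-4,"yaw":0,"grip":1},{"tx":0,"ty":0,"tz":0,"yaw":0,"grip":1}]'; python3 look.py w7; python3 meas.py w7 .04
```

```text
t: 6.65
tool_pos: [0.5392, 0.1086, 0.0405]
tcp_rot: [-0.0, 1.0, -0.0, 0.0]
wrist_force: [0.2, 0.2, -1.0]
gripper_width: 0.687
t: 7.65
tool_pos: [0.4602, 0.1093, 0.2398]
tcp_rot: [-0.0, 1.0, 0.0, 0.004]
wrist_force: [0.6, -0.4, -0.9]
gripper_width: 1.0
7.65 [0.4602 0.1093 0.2398] [-3.0e-04  1.0e+00  1.0e-04  3.9e-03] 1.0002327130036723 [ 0.6 -0.4 -0.9]
[225, 56, 64, 66, 4093] ztop 0.0564
   top bbox c [537.2 108.8] ext [59.4 60. ] rect [537.2 108.8] [59.4 60. ] 0.0
   all bbox c [537.2 108.8] ext [59.4 60.1] rect [537.2 108.8] [59.4 60.1] 0.0
```

View pics/w7.png

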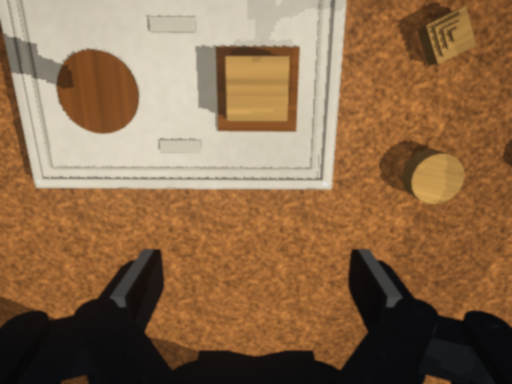

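The plinth measures (0.5372, 0.1088), top at 56 mm, angle 0, so it is 0.5 mm off the field centre. Next is the pyramid at (0.589,-0.087), angle 26°.

```bash
python3 -m handwheel '[{"tx":2.58,"ty":3.93,"tz":0,"yaw":0,"grip":1},{"tx":2.58,"ty":3.93,"tz":0,"yaw":0,"grip":1},{"tx":2.58,"ty":3.93,"tz":0,"yaw":0,"grip":1},{"tx":2.58,"ty":3.93,"tz":0,"yaw":0,"grip":1},{"tx":2.58,"ty":3.94,"tz":0,"yaw":0,"grip":1},{"tx":0,"ty":0,"tz":4,"yaw":-0.114,"grip":1},{"tx":0,"ty":0,"tz":4,"yaw":-0.114,"grip":1},{"tx":0,"ty":0,"tz":4,"yaw":-0.114,"grip":1},{"tx":0,"ty":0,"tz":4,"yaw":-0.112,"grip":1},{"tx":0,"ty":0,"tz":2,"yaw":0,"grip":1}]';python3 -m handwheel '[{"tx":0,"ty":0,"tz":0,"yaw":0,"grip":1},{"tx":0,"ty":0,"tz":0,"yaw":0,"grip":1}]'; python3 look.py w8; python3 meas.py w8
```

```text
t: 8.7
tool_pos: [0.5854, -0.0877, 0.0503]
tcp_rot: [-0.001, 0.974, 0.227, -0.002]
wrist_force: [0.8, -0.0, -0.4]
gripper_width: 0.998
t: 8.9
tool_pos: [0.5876, -0.0878, 0.0547]
tcp_rot: [-0.0, 0.974, 0.225, -0.0]
wrist_force: [1.1, 0.2, -0.1]
gripper_width: 0.994
8.9 [ 0.5876 -0.0878  0.0547] [-3.000e-04  9.744e-01  2.248e-01 -4.000e-04] 0.9943988336566713 [ 1.1  0.2 -0.1]
[0, 0, 117, 235, 19830] ztop 0.0288
   top bbox c [586.3  43.6] ext [122.2  43.3] rect [586.4  42.6] [122.6  42.5] 1.6
   all bbox c [585.5  43.5] ext [125.1  45.7] rect [585.5  43.5] [ 45.7 125.1] 90.0
[464, 13, 48, 98, 2670] ztop 0.0184
   top bbox c [ 724.  -164.3] ext [33.4 26.5] rect [ 718.5 -157. ] [41.2 19.7] 38.9
   all bbox c [ 726.7 -167.9] ext [38.8 33.8] rect [ 719.4 -159.4] [49.3 24.7] 40.7
[221, 186, 71, 49, 3385] ztop 0.0299
   top bbox c [593.6 -85.3] ext [19. 23.] rect [593.5 -85.2] [12.4 20. ] 25.8
   all bbox c [596.5 -83.8] ext [40.2 46.6] rect [596.4 -83.8] [25.8 40.1] 26.5
```

View pics/w8.png

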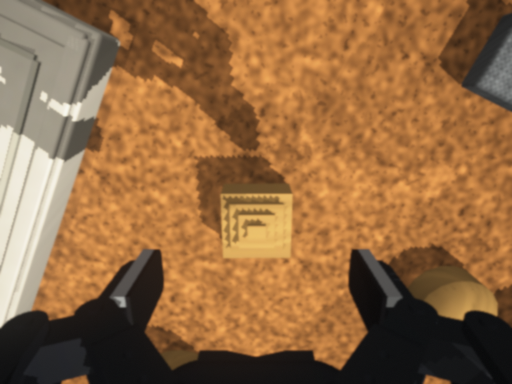

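The pyramid (222–291, centre column 256) is square to the jaws and centred between the fingers. Gripping.

```bash
python3 -m handwheel '[{"tx":0.1,"ty":0,"tz":2.3,"yaw":0,"grip":1},{"tx":0,"ty":0,"tz":2.0,"yaw":0,"grip":1},{"tx":0,"ty":0,"tz":0,"yaw":0,"grip":0},{"tx":0,"ty":0,"tz":0,"yaw":0,"grip":0},{"tx":0,"ty":0,"tz":0,"yaw":0,"grip":0},{"tx":0,"ty":0,"tz":0,"yaw":0,"grip":0},{"tx":0,"ty":0,"tz":0,"yaw":0,"grip":0},{"tx":0,"ty":0,"tz":0,"yaw":0,"grip":0},{"tx":0,"ty":0,"tz":0,"yaw":0,"grip":0}]'; python3 -c "
from rig import state; s=state(); print(s['tool_pos'])"; python3 -m handwheel '[{"tx":0,"ty":0,"tz":-2,"yaw":0,"grip":0},{"tx":0,"ty":0,"tz":-4.5,"yaw":0,"grip":0},{"tx":0,"ty":0,"tz":-4.5,"yaw":0,"grip":0},{"tx":0,"ty":0,"tz":-4.5,"yaw":0.114,"grip":0},{"tx":0,"ty":0,"tz":-3.0,"yaw":0.114,"grip":0},{"tx":0,"ty":0,"tz":0,"yaw":0.114,"grip":0},{"tx":0,"ty":0,"tz":0,"yaw":0.112,"grip":0},{"tx":0,"ty":0,"tz":0,"yaw":0,"grip":0},{"tx":0,"ty":0,"tz":0,"yaw":0,"grip":0}]'; python3 look.py w9
```

```text
t: 9.85
tool_pos: [0.5895, -0.0876, 0.0137]
tcp_rot: [0.0, 0.974, 0.225, 0.001]
wrist_force: [-3.3, -0.2, 11.8]
gripper_width: 0.452
[ 0.58949472 -0.0876337   0.01365582]
t: 10.75
tool_pos: [0.5886, -0.0874, 0.1973]
tcp_rot: [0.0, 1.0, 0.002, 0.0]
wrist_force: [0.2, -0.0, -0.3]
gripper_width: 0.449
10.75 [ 0.5886 -0.0874  0.1973] [1.0e-04 1.0e+00 1.7e-03 3.0e-04] 0.4489734314181532 [ 0.2 -0.  -0.3]
```

View pics/w9.png

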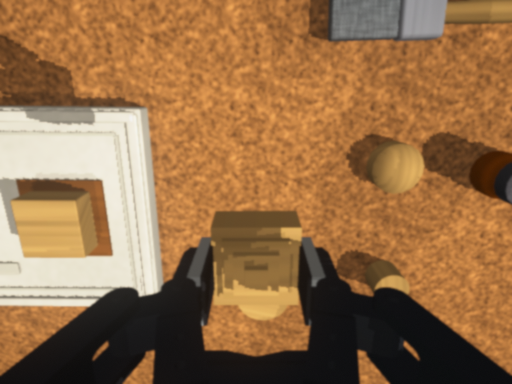

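```bash
python3 -m handwheel '[{"tx":-1.28,"ty":-4.0,"tz":0,"yaw":0,"grip":0},{"tx":-1.28,"ty":-4.0,"tz":0,"yaw":0,"grip":0},{"tx":-1.28,"ty":-4.0,"tz":0,"yaw":0,"grip":0},{"tx":-1.28,"ty":-4.0,"tz":0,"yaw":0,"grip":0},{"tx":0,"ty":-3.6,"tz":0,"yaw":0,"grip":0},{"tx":0,"ty":0,"tz":4,"yaw":0,"grip":0},{"tx":0,"ty":0,"tz":4,"yaw":0,"grip":0},{"tx":0,"ty":0,"tz":1.5,"yaw":0,"grip":0},{"tx":0,"ty":0,"tz":0,"yaw":0,"grip":0},{"tx":0,"ty":0,"tz":0,"yaw":0,"grip":0}]'; python3 look.py w10
```

```text
t: 11.8
tool_pos: [0.5381, 0.1086, 0.103]
tcp_rot: [-0.0, 1.0, 0.0, 0.0]
wrist_force: [0.3, -0.6, -0.0]
gripper_width: 0.451
11.8 [0.5381 0.1086 0.103 ] [-2.e-04  1.e+00  1.e-04  5.e-04] 0.4508476307198062 [ 0.3 -0.6 -0. ]
```

View pics/w10.png

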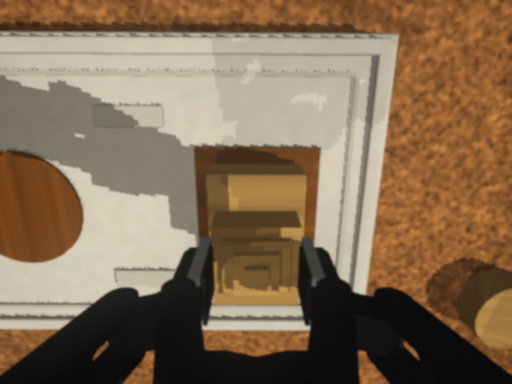

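The pyramid is centred over the plinth (columns 206–306 against 212–301). Lowering and releasing.

```bash
python3 -m handwheel '[{"tx":0,"ty":0,"tz":2,"yaw":0,"grip":0},{"tx":0,"ty":0,"tz":1.35,"yaw":0,"grip":0},{"tx":0,"ty":0,"tz":0,"yaw":0,"grip":0},{"tx":0,"ty":0,"tz":0,"yaw":0,"grip":0}]'; python3 -m handwheel '[{"tx":0,"ty":0,"tz":0,"yaw":0,"grip":1},{"tx":0,"ty":0,"tz":0,"yaw":0,"grip":1},{"tx":0,"ty":0,"tz":0,"yaw":0,"grip":1},{"tx":0,"ty":0,"tz":0,"yaw":0,"grip":1},{"tx":0,"ty":0,"tz":-3,"yaw":0,"grip":1},{"tx":0,"ty":0,"tz":-4,"yaw":0,"grip":1},{"tx":-3,"ty":0,"tz":-4,"yaw":0,"grip":1},{"tx":-3,"ty":0,"tz":-4,"yaw":0,"grip":1},{"tx":-2.5,"ty":0,"tz":-3,"yaw":0,"grip":1},{"tx":0,"ty":0,"tz":0,"yaw":0,"grip":1}]'; python3 look.py w11; python3 meas.py w11 .04;python3 meas.py w11 .062
```

```text
t: 12.25
tool_pos: [0.5377, 0.1085, 0.0688]
tcp_rot: [-0.0, 1.0, -0.0, 0.0]
wrist_force: [0.1, 0.1, 0.6]
gripper_width: 0.453
t: 13.25
tool_pos: [0.4517, 0.1092, 0.2522]
tcp_rot: [-0.0, 1.0, 0.0, 0.003]
wrist_force: [0.4, 0.2, -0.6]
gripper_width: 0.999
13.25 [0.4517 0.1092 0.2522] [-0.0e+00  1.0e+00  4.0e-04  2.9e-03] 0.9988940973149312 [ 0.4  0.2 -0.6]
[225, 47, 63, 64, 3892] ztop 0.0841
   top bbox c [537.3 109. ] ext [25.7 28.9] rect [537.3 109. ] [25.7 28.8] 0.1
   all bbox c [537.8 108.8] ext [58.7 60.2] rect [537.8 108.8] [58.6 60.2] 0.2
[235, 56, 44, 46, 1999] ztop 0.085
   top bbox c [537.8 108.6] ext [19.6 19.1] rect [537.8 108.6] [19.6 19.1] 0.1
   all bbox c [537.6 108.7] ext [39.3 40. ] rect [537.6 108.7] [40.  39.3] 89.9
```

View pics/w11.png

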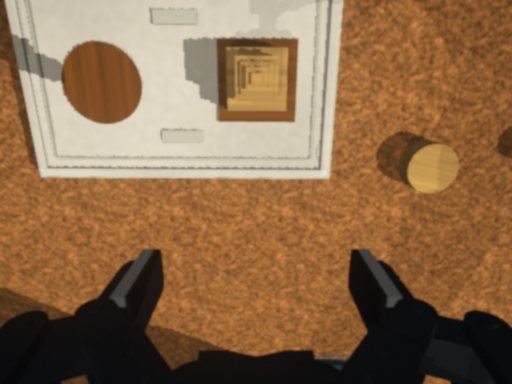

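The square stack is good: the pyramid is at (0.5377, 0.1087), top 85 mm, aligned. Now the disc at (0.441,-0.096).

```bash
python3 -m handwheel '[{"tx":-1.1,"ty":4.1,"tz":0,"yaw":0,"grip":1},{"tx":0,"ty":4.1,"tz":0,"yaw":0,"grip":1},{"tx":0,"ty":4.1,"tz":0,"yaw":0,"grip":1},{"tx":0,"ty":4.1,"tz":0,"yaw":0,"grip":1},{"tx":0,"ty":4.1,"tz":0,"yaw":0,"grip":1},{"tx":0,"ty":0,"tz":4.8,"yaw":0,"grip":1},{"tx":0,"ty":0,"tz":4.8,"yaw":0,"grip":1},{"tx":0,"ty":0,"tz":4.8,"yaw":0,"grip":1},{"tx":0,"ty":0,"tz":4.8,"yaw":0,"grip":1},{"tx":0,"ty":0,"tz":0,"yaw":0,"grip":1}]';python3 -m handwheel '[{"tx":0,"ty":0,"tz":0,"yaw":0,"grip":1},{"tx":0,"ty":0,"tz":0,"yaw":0,"grip":1}]'; python3 look.py w12; python3 meas.py w12
```

```text
t: 14.3
tool_pos: [0.4376, -0.0957, 0.0507]
tcp_rot: [-0.001, 1.0, 0.0, -0.005]
wrist_force: [-1.1, -0.2, 1.2]
gripper_width: 0.994
t: 14.5
tool_pos: [0.4427, -0.0967, 0.0583]
tcp_rot: [0.0, 1.0, -0.0, 0.001]
wrist_force: [-0.1, 0.4, 0.1]
gripper_width: 0.999
14.5 [ 0.4427 -0.0967  0.0583] [ 3.0e-04  1.0e+00 -1.0e-04  1.3e-03] 0.9988485017757885 [-0.1  0.4  0.1]
[0, 0, 69, 235, 11072] ztop 0.0287
   top bbox c [499.   35.7] ext [116.7  28.4] rect [497.2  26.1] [ 25.4 119.7] 79.1
   all bbox c [497.8  36.2] ext [131.8  30.7] rect [498.4  32.9] [ 29.8 131.6] 86.3
[449, 168, 63, 67, 3429] ztop 0.033
   top bbox c [ 459.2 -227. ] ext [31.9 21.6] rect [ 457.7 -225.2] [32.3 19.3] 11.8
   all bbox c [ 458. -228.] ext [35.7 24.1] rect [ 458.2 -227.3] [23.  36.2] 85.9
[202, 175, 104, 60, 4883] ztop 0.0271
   top bbox c [455.7 -95.4] ext [30.6 59.2] rect [455.7 -95.3] [30.6 59.2] 0.4
   all bbox c [455.7 -95.4] ext [30.8 59.2] rect [455.8 -95.3] [30.7 59.2] 0.4
```

View pics/w12.png

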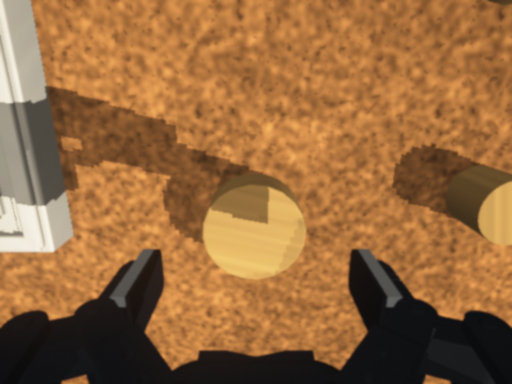

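The disc (204–305, centre column 255) sits between the fingers. Gripping.

```bash
python3 -m handwheel '[{"tx":-0.1,"ty":-0.1,"tz":2.5,"yaw":0,"grip":1},{"tx":0,"ty":0,"tz":2.2,"yaw":0,"grip":1},{"tx":0,"ty":0,"tz":0,"yaw":0,"grip":0},{"tx":0,"ty":0,"tz":0,"yaw":0,"grip":0},{"tx":0,"ty":0,"tz":0,"yaw":0,"grip":0},{"tx":0,"ty":0,"tz":0,"yaw":0,"grip":0},{"tx":0,"ty":0,"tz":0,"yaw":0,"grip":0},{"tx":0,"ty":0,"tz":0,"yaw":0,"grip":0},{"tx":0,"ty":0,"tz":0,"yaw":0,"grip":0}]'; python3 look.py w13; python3 -m handwheel '[{"tx":0,"ty":0,"tz":-2,"yaw":0,"grip":0},{"tx":0,"ty":0,"tz":-4.5,"yaw":0,"grip":0},{"tx":0,"ty":0,"tz":-4.5,"yaw":0,"grip":0},{"tx":0,"ty":0,"tz":-4.5,"yaw":0,"grip":0},{"tx":0,"ty":0,"tz":-3.5,"yaw":0,"grip":0},{"tx":0,"ty":0,"tz":0,"yaw":0,"grip":0},{"tx":0,"ty":0,"tz":0,"yaw":0,"grip":0}]'
```

```text
t: 15.45
tool_pos: [0.4412, -0.0956, 0.0113]
tcp_rot: [0.0, 1.0, -0.0, 0.001]
wrist_force: [-3.2, 1.4, 6.1]
gripper_width: 0.683
15.45 [ 0.4412 -0.0956  0.0113] [ 3.e-04  1.e+00 -1.e-04  1.e-03] 0.682928213278955 [-3.2  1.4  6.1]
t: 16.2
tool_pos: [0.4407, -0.0956, 0.2013]
tcp_rot: [0.001, 1.0, -0.0, 0.002]
wrist_force: [-0.1, 0.2, -1.0]
gripper_width: 0.68
```

View pics/w13.png

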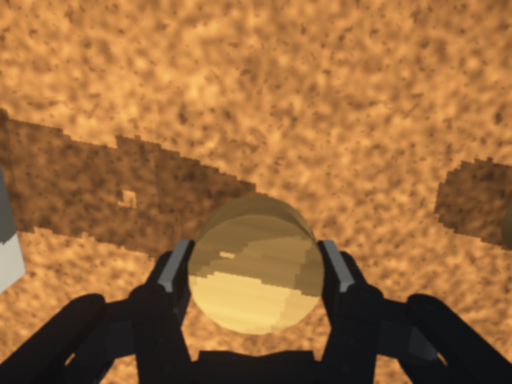

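The disc is gripped. Carrying it to the round field.

```bash
python3 -m handwheel '[{"tx":1.04,"ty":-4.1,"tz":0,"yaw":0,"grip":0},{"tx":1.04,"ty":-4.1,"tz":0,"yaw":0,"grip":0},{"tx":1.04,"ty":-4.1,"tz":0,"yaw":0,"grip":0},{"tx":1.04,"ty":-4.1,"tz":0,"yaw":0,"grip":0},{"tx":1.04,"ty":-4.1,"tz":0,"yaw":0,"grip":0},{"tx":1.04,"ty":-4.1,"tz":0,"yaw":0,"grip":0},{"tx":1.04,"ty":-4.1,"tz":0,"yaw":0,"grip":0},{"tx":1.04,"ty":-4.1,"tz":0,"yaw":0,"grip":0},{"tx":1.02,"ty":-4.1,"tz":0,"yaw":0,"grip":0},{"tx":0,"ty":0,"tz":0,"yaw":0,"grip":0}]'; python3 -m handwheel '[{"tx":0,"ty":0,"tz":4,"yaw":0,"grip":0},{"tx":0,"ty":0,"tz":4,"yaw":0,"grip":0},{"tx":0,"ty":0,"tz":4,"yaw":0,"grip":0},{"tx":0,"ty":0,"tz":0,"yaw":0,"grip":0},{"tx":0,"ty":0,"tz":0,"yaw":0,"grip":0}]';python3 look.py w14
```

```text
t: 17.2
tool_pos: [0.5327, 0.279, 0.1984]
tcp_rot: [-0.001, 1.0, 0.003, -0.001]
wrist_force: [-1.4, -0.3, -0.7]
gripper_width: 0.676
t: 17.7
tool_pos: [0.5336, 0.2735, 0.0797]
tcp_rot: [0.0, 1.0, -0.0, -0.001]
wrist_force: [0.9, 0.1, 0.3]
gripper_width: 0.68
17.7 [0.5336 0.2735 0.0797] [ 1.e-04  1.e+00 -0.e+00 -7.e-04] 0.6796849693275554 [0.9 0.1 0.3]
```

View pics/w14.png

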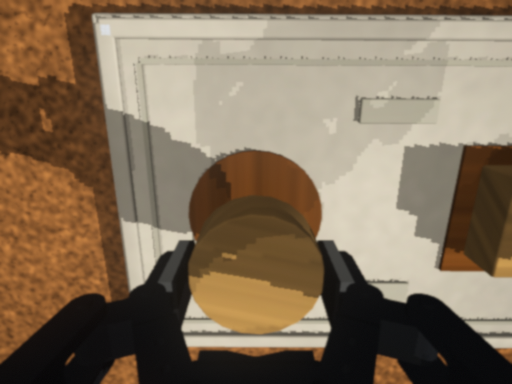

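The disc lies over the round field (field 189–321, disc 190–323). Lowering and releasing.

```bash
python3 -m handwheel '[{"tx":0,"ty":0,"tz":2.5,"yaw":0,"grip":0},{"tx":0,"ty":0,"tz":1.55,"yaw":0,"grip":0},{"tx":0,"ty":0,"tz":0,"yaw":0,"grip":0},{"tx":0,"ty":0,"tz":0,"yaw":0,"grip":0}]'; python3 -m handwheel '[{"tx":0,"ty":0,"tz":0,"yaw":0,"grip":1},{"tx":0,"ty":0,"tz":0,"yaw":0,"grip":1},{"tx":0,"ty":0,"tz":0,"yaw":0,"grip":1},{"tx":0,"ty":0,"tz":0,"yaw":0,"grip":1},{"tx":0,"ty":0,"tz":-3,"yaw":0,"grip":1},{"tx":0,"ty":0,"tz":-4.5,"yaw":0,"grip":1},{"tx":-3,"ty":0,"tz":-4,"yaw":0,"grip":1},{"tx":-3,"ty":0,"tz":-4,"yaw":0,"grip":1},{"tx":-2,"ty":0,"tz":-4,"yaw":0,"grip":1},{"tx":0,"ty":0,"tz":0,"yaw":0,"grip":1}]'; python3 look.py w15; python3 meas.py w15 .04;
```

```text
t: 18.15
tool_pos: [0.5342, 0.2737, 0.0398]
tcp_rot: [-0.0, 1.0, -0.0, 0.0]
wrist_force: [0.7, 0.6, -1.2]
gripper_width: 0.679
t: 19.15
tool_pos: [0.4533, 0.2753, 0.2391]
tcp_rot: [-0.002, 1.0, 0.001, 0.003]
wrist_force: [0.7, 0.2, -0.5]
gripper_width: 0.999
19.15 [0.4533 0.2753 0.2391] [-0.0015  1.      0.001   0.0033] 0.9992368871251194 [ 0.7  0.2 -0.5]
[392, 47, 81, 68, 4802] ztop 0.084
   top bbox c [537.1 110.6] ext [27.1 26.6] rect [537.2 111.2] [26.8 26.5] 2.7
   all bbox c [537.8 109.3] ext [60.2 61. ] rect [537.8 109.3] [60.2 61. ] 0.0
[227, 51, 63, 66, 3194] ztop 0.0544
   top bbox c [534.6 273.9] ext [58.9 59.3] rect [534.5 274.1] [58.5 59.1] 44.7
   all bbox c [534.6 273.9] ext [58.9 59.3] rect [534.6 274.2] [58.7 59.1] 43.8
```

View pics/w15.png

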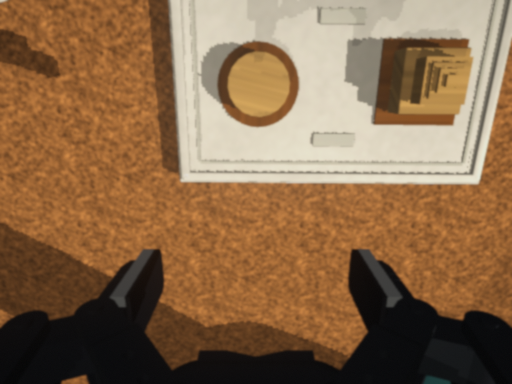

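The disc is at (0.5345, 0.2740), top 54 mm, centred on the field. Next is the drum at (0.456,-0.236).

```bash
python3 -m handwheel '[{"tx":0.3,"ty":4.65,"tz":0,"yaw":0,"grip":1},{"tx":0,"ty":4.65,"tz":0,"yaw":0,"grip":1},{"tx":0,"ty":4.65,"tz":0,"yaw":0,"grip":1},{"tx":0,"ty":4.65,"tz":0,"yaw":0,"grip":1},{"tx":0,"ty":4.65,"tz":0,"yaw":0,"grip":1},{"tx":0,"ty":4.65,"tz":0,"yaw":0,"grip":1},{"tx":0,"ty":4.65,"tz":0,"yaw":0,"grip":1},{"tx":0,"ty":4.65,"tz":0,"yaw":0,"grip":1},{"tx":0,"ty":4.65,"tz":0,"yaw":0,"grip":1},{"tx":0,"ty":4.65,"tz":0,"yaw":0,"grip":1}]'; python3 -m handwheel '[{"tx":0,"ty":4.6,"tz":0,"yaw":0,"grip":1},{"tx":0,"ty":0,"tz":0,"yaw":0,"grip":1},{"tx":0,"ty":0,"tz":4.5,"yaw":0,"grip":1},{"tx":0,"ty":0,"tz":4.5,"yaw":0,"grip":1},{"tx":0,"ty":0,"tz":4.5,"yaw":0,"grip":1},{"tx":0,"ty":0,"tz":4,"yaw":0,"grip":1},{"tx":0,"ty":0,"tz":0,"yaw":0,"grip":1},{"tx":0,"ty":0,"tz":0,"yaw":0,"grip":1},{"tx":0,"ty":0,"tz":0,"yaw":0,"grip":1}]'; python3 look.py w16; python3 meas.py w16
```

```text
t: 20.2
tool_pos: [0.4562, -0.1937, 0.2331]
tcp_rot: [-0.0, 1.0, -0.0, -0.001]
wrist_force: [1.3, 1.0, -0.1]
gripper_width: 1.0
t: 21.1
tool_pos: [0.4578, -0.2379, 0.0606]
tcp_rot: [0.0, 1.0, -0.0, 0.001]
wrist_force: [0.3, 0.3, 0.8]
gripper_width: 0.999
21.1 [ 0.4578 -0.2379  0.0606] [ 5.e-04  1.e+00 -2.e-04  1.e-03] 0.9988941388779444 [0.3 0.3 0.8]
[193, 0, 93, 35, 2306] ztop 0.0259
   top bbox c [ 570.5 -229.9] ext [10.3 36.1] rect [ 570.5 -229.9] [36.1 10.3] 90.0
   all bbox c [ 569.8 -229.7] ext [14.  45.2] rect [ 569.7 -229.7] [13.9 45.2] 0.3
[400, 0, 112, 45, 3938] ztop 0.0526
   top bbox c [ 565.1 -330.2] ext [ 9.2 22.8] rect [ 565.  -330.1] [23.1  8.7] 88.3
   all bbox c [ 568.5 -331.1] ext [20.9 37.6] rect [ 565.6 -329.2] [40.4 12.9] 68.4
[219, 190, 67, 45, 2365] ztop 0.0331
   top bbox c [ 466.6 -235.9] ext [18.2 36.8] rect [ 466.6 -235.9] [36.8 18.2] 89.9
   all bbox c [ 466.7 -235.9] ext [18.3 36.8] rect [ 466.7 -235.9] [36.8 18.3] 89.9
```

View pics/w16.png

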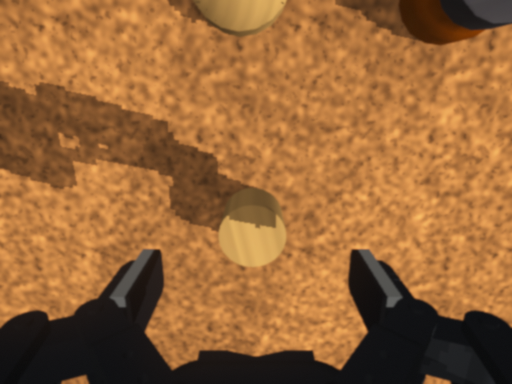

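The drum is at (252,236) and the TCP is 2 mm off sideways. Correcting that and gripping.

```bash
python3 -m handwheel '[{"tx":-0.1,"ty":-0.2,"tz":2.5,"yaw":0,"grip":1},{"tx":0,"ty":0,"tz":2.2,"yaw":0,"grip":1},{"tx":0,"ty":0,"tz":0,"yaw":0,"grip":0},{"tx":0,"ty":0,"tz":0,"yaw":0,"grip":0},{"tx":0,"ty":0,"tz":0,"yaw":0,"grip":0},{"tx":0,"ty":0,"tz":0,"yaw":0,"grip":0},{"tx":0,"ty":0,"tz":0,"yaw":0,"grip":0},{"tx":0,"ty":0,"tz":0,"yaw":0,"grip":0},{"tx":0,"ty":0,"tz":0,"yaw":0,"grip":0}]'; python3 look.py w17; python3 -m handwheel '[{"tx":0,"ty":0,"tz":-2,"yaw":0,"grip":0},{"tx":0,"ty":0,"tz":-4.5,"yaw":0,"grip":0},{"tx":0,"ty":0,"tz":-4.5,"yaw":0,"grip":0},{"tx":0,"ty":0,"tz":-4.5,"yaw":0,"grip":0},{"tx":0,"ty":0,"tz":-4.5,"yaw":0,"grip":0},{"tx":0,"ty":0,"tz":0,"yaw":0,"grip":0},{"tx":0,"ty":0,"tz":0,"yaw":0,"grip":0}]'; python3 look.py w18
```

```text
t: 22.05
tool_pos: [0.4566, -0.2359, 0.0135]
tcp_rot: [0.0, 1.0, -0.0, 0.001]
wrist_force: [-3.8, 0.6, 17.2]
gripper_width: 0.428
22.05 [ 0.4566 -0.2359  0.0135] [ 5.e-04  1.e+00 -1.e-04  1.e-03] 0.4277303780597209 [-3.8  0.6 17.2]
t: 22.8
tool_pos: [0.4561, -0.2357, 0.2135]
tcp_rot: [0.001, 1.0, -0.0, 0.001]
wrist_force: [0.9, 0.6, -1.2]
gripper_width: 0.425
22.8 [ 0.4561 -0.2357  0.2135] [ 7.0e-04  1.0e+00 -1.0e-04  1.4e-03] 0.42503715178651547 [ 0.9  0.6 -1.2]
```

View pics/w18.png

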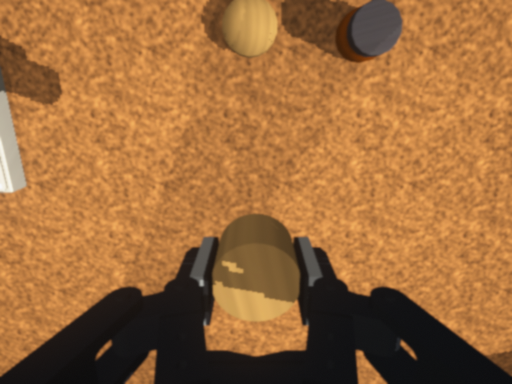

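The drum is held. Carrying it to the disc.

```bash
python3 -m handwheel '[{"tx":0.71,"ty":-4.63,"tz":0,"yaw":0,"grip":0},{"tx":0.71,"ty":-4.63,"tz":0,"yaw":0,"grip":0},{"tx":0.71,"ty":-4.63,"tz":0,"yaw":0,"grip":0},{"tx":0.71,"ty":-4.63,"tz":0,"yaw":0,"grip":0},{"tx":0.71,"ty":-4.63,"tz":0,"yaw":0,"grip":0},{"tx":0.71,"ty":-4.63,"tz":0,"yaw":0,"grip":0},{"tx":0.71,"ty":-4.63,"tz":0,"yaw":0,"grip":0},{"tx":0.71,"ty":-4.63,"tz":0,"yaw":0,"grip":0},{"tx":0.71,"ty":-4.63,"tz":0,"yaw":0,"grip":0},{"tx":0.71,"ty":-4.63,"tz":0,"yaw":0,"grip":0}]'; python3 -m handwheel '[{"tx":0.75,"ty":-4.65,"tz":0,"yaw":0,"grip":0},{"tx":0,"ty":0,"tz":0,"yaw":0,"grip":0},{"tx":0,"ty":0,"tz":4,"yaw":0,"grip":0},{"tx":0,"ty":0,"tz":4,"yaw":0,"grip":0},{"tx":0,"ty":0,"tz":2.5,"yaw":0,"grip":0},{"tx":0,"ty":0,"tz":0,"yaw":0,"grip":0},{"tx":0,"ty":0,"tz":0,"yaw":0,"grip":0},{"tx":0,"ty":0,"tz":0,"yaw":0,"grip":0}]';python3 look.py w19
```

```text
t: 23.85
tool_pos: [0.5263, 0.2292, 0.2106]
tcp_rot: [0.0, 1.0, -0.0, -0.001]
wrist_force: [0.6, 0.1, 0.2]
gripper_width: 0.425
t: 24.65
tool_pos: [0.5349, 0.2744, 0.1082]
tcp_rot: [-0.0, 1.0, -0.0, 0.001]
wrist_force: [-0.5, 0.1, -0.3]
gripper_width: 0.426
24.65 [0.5349 0.2744 0.1082] [-5.e-04  1.e+00 -1.e-04  7.e-04] 0.42608702091089895 [-0.5  0.1 -0.3]
```

View pics/w19.png

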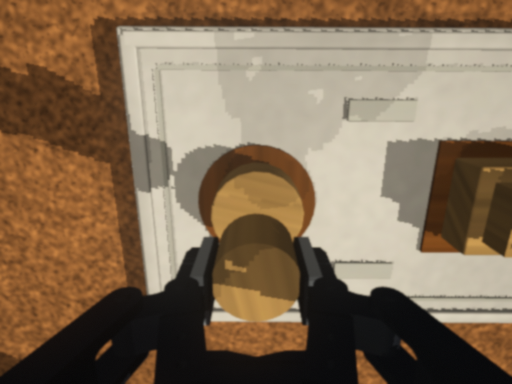

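The drum is centred over the disc (disc centre column ~257, drum ~257). Lowering and releasing.

```bash
python3 -m handwheel '[{"tx":0,"ty":0,"tz":2.5,"yaw":0,"grip":0},{"tx":0,"ty":0,"tz":1.6,"yaw":0,"grip":0},{"tx":0,"ty":0,"tz":0,"yaw":0,"grip":0},{"tx":0,"ty":0,"tz":0,"yaw":0,"grip":0}]'; python3 -m handwheel '[{"tx":0,"ty":0,"tz":0,"yaw":0,"grip":1},{"tx":0,"ty":0,"tz":0,"yaw":0,"grip":1},{"tx":0,"ty":0,"tz":0,"yaw":0,"grip":1},{"tx":0,"ty":0,"tz":0,"yaw":0,"grip":1},{"tx":0,"ty":0,"tz":-3,"yaw":0,"grip":1},{"tx":0,"ty":0,"tz":-4.5,"yaw":0,"grip":1},{"tx":-3,"ty":0,"tz":-4,"yaw":0,"grip":1},{"tx":-3,"ty":0,"tz":-4,"yaw":0,"grip":1},{"tx":-2,"ty":0,"tz":-2,"yaw":0,"grip":1},{"tx":0,"ty":0,"tz":0,"yaw":0,"grip":1}]'; python3 look.py w20; python3 meas.py w20 .062;
```

```text
t: 25.1
tool_pos: [0.5344, 0.2741, 0.0659]
tcp_rot: [-0.0, 1.0, -0.0, -0.0]
wrist_force: [0.8, 0.1, 0.2]
gripper_width: 0.42
t: 26.1
tool_pos: [0.4533, 0.2752, 0.2442]
tcp_rot: [-0.001, 1.0, 0.001, 0.002]
wrist_force: [1.0, -0.0, -0.3]
gripper_width: 0.998
26.1 [0.4533 0.2752 0.2442] [-1.0e-03  1.0e+00  9.0e-04  2.2e-03] 0.9981850011666006 [ 1.  -0.  -0.3]
[410, 57, 60, 47, 2406] ztop 0.0851
   top bbox c [538.1 109.2] ext [20.  20.8] rect [538.1 109.2] [20.8 20. ] 90.0
   all bbox c [538.2 108.7] ext [39.9 42. ] rect [538.1 108.7] [42.  39.9] 89.9
[236, 61, 44, 46, 1551] ztop 0.0864
   top bbox c [534.4 274.2] ext [37.2 37.6] rect [534.4 274.2] [37.5 37.2] 88.8
   all bbox c [534.4 274.2] ext [37.2 37.6] rect [534.4 274.2] [37.5 37.2] 88.8
```

View pics/w20.png

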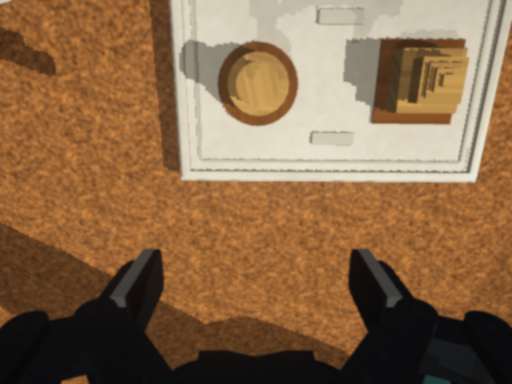

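The drum is at (0.5344, 0.2742), top 86 mm. Now the cap at (0.587,-0.230). With the jaws along y, the fingers clear the jar by about 25 mm.

```bash
python3 -m handwheel '[{"tx":1.21,"ty":4.6,"tz":0,"yaw":0,"grip":1},{"tx":1.21,"ty":4.6,"tz":0,"yaw":0,"grip":1},{"tx":1.21,"ty":4.6,"tz":0,"yaw":0,"grip":1},{"tx":1.21,"ty":4.6,"tz":0,"yaw":0,"grip":1},{"tx":1.21,"ty":4.6,"tz":0,"yaw":0,"grip":1},{"tx":1.21,"ty":4.6,"tz":0,"yaw":0,"grip":1},{"tx":1.21,"ty":4.6,"tz":0,"yaw":0,"grip":1},{"tx":1.21,"ty":4.6,"tz":0,"yaw":0,"grip":1},{"tx":1.21,"ty":4.6,"tz":0,"yaw":0,"grip":1},{"tx":1.21,"ty":4.6,"tz":0,"yaw":0,"grip":1}]'; python3 -m handwheel '[{"tx":1.2,"ty":4.5,"tz":0,"yaw":0,"grip":1},{"tx":0,"ty":0,"tz":0,"yaw":0,"grip":1},{"tx":0,"ty":0,"tz":4.5,"yaw":0,"grip":1},{"tx":0,"ty":0,"tz":4.5,"yaw":0,"grip":1},{"tx":0,"ty":0,"tz":4.5,"yaw":0,"grip":1},{"tx":0,"ty":0,"tz":3.5,"yaw":0,"grip":1},{"tx":0,"ty":0,"tz":0,"yaw":0,"grip":1},{"tx":0,"ty":0,"tz":0,"yaw":0,"grip":1},{"tx":0,"ty":0,"tz":0,"yaw":0,"grip":1}]'; python3 look.py w21; python3 meas.py w21
```

```text
t: 27.15
tool_pos: [0.5754, -0.1887, 0.2394]
tcp_rot: [0.0, 1.0, -0.0, -0.001]
wrist_force: [1.0, 0.9, -0.3]
gripper_width: 0.994
t: 28.05
tool_pos: [0.5883, -0.2315, 0.0726]
tcp_rot: [0.0, 1.0, -0.0, 0.001]
wrist_force: [-0.2, 0.2, 0.5]
gripper_width: 0.998
28.05 [ 0.5883 -0.2315  0.0726] [ 4.0e-04  1.0e+00 -2.0e-04  1.1e-03] 0.9984434188732966 [-0.2  0.2  0.5]
[108, 0, 187, 11, 1499] ztop 0.0184
   top bbox c [ 709.  -202.5] ext [ 2.9 98.4] rect [ 709.3 -202.5] [ 2.8 98.4] 0.5
   all bbox c [ 709.5 -202.7] ext [ 4.2 98.7] rect [ 709.7 -202.7] [ 3.7 98.8] 0.5
[213, 172, 81, 63, 4257] ztop 0.0282
   top bbox c [ 594.9 -229.8] ext [31.6 40.7] rect [ 594.9 -229.8] [40.7 31.6] 89.9
   all bbox c [ 595.6 -229.8] ext [39.1 51.2] rect [ 595.6 -229.8] [39.1 51.2] 0.1
[375, 185, 113, 50, 3889] ztop 0.0528
   top bbox c [ 597.4 -336.1] ext [13.  37.7] rect [ 597.8 -335.9] [12.5 37.7] 2.0
   all bbox c [ 588.4 -333.8] ext [35.6 42.4] rect [ 592.8 -330.5] [24.3 47.7] 29.0
```

View pics/w21.png

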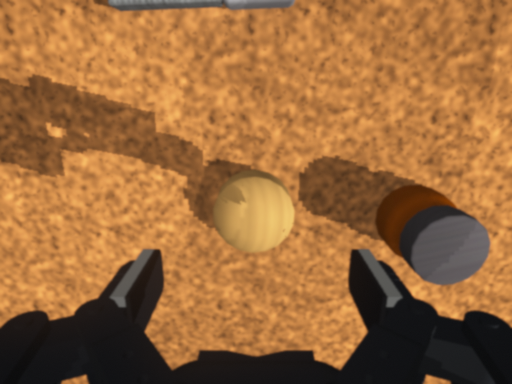

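The cap (214–294, centre column 254) is between the jaws, and the jar (376–488) is outside the right finger. Gripping slightly lower, on the rim.

```bash
python3 -m handwheel '[{"tx":0.1,"ty":-0.15,"tz":2.5,"yaw":0,"grip":1},{"tx":0,"ty":0,"tz":2.2,"yaw":0,"grip":1},{"tx":0,"ty":0,"tz":1.6,"yaw":0,"grip":1},{"tx":0,"ty":0,"tz":0,"yaw":0,"grip":0},{"tx":0,"ty":0,"tz":0,"yaw":0,"grip":0},{"tx":0,"ty":0,"tz":0,"yaw":0,"grip":0},{"tx":0,"ty":0,"tz":0,"yaw":0,"grip":0},{"tx":0,"ty":0,"tz":0,"yaw":0,"grip":0},{"tx":0,"ty":0,"tz":0,"yaw":0,"grip":0},{"tx":0,"ty":0,"tz":0,"yaw":0,"grip":0}]'; python3 look.py w22; python3 -m handwheel '[{"tx":0,"ty":0,"tz":-2,"yaw":0,"grip":0},{"tx":0,"ty":0,"tz":-4.5,"yaw":0,"grip":0},{"tx":0,"ty":0,"tz":-4.5,"yaw":0,"grip":0},{"tx":0,"ty":0,"tz":-4.5,"yaw":0,"grip":0},{"tx":0,"ty":0,"tz":-4.5,"yaw":0,"grip":0},{"tx":0,"ty":0,"tz":0,"yaw":0,"grip":0},{"tx":0,"ty":0,"tz":0,"yaw":0,"grip":0}]'; python3 look.py w23
```

```text
t: 29.1
tool_pos: [0.589, -0.2298, 0.0097]
tcp_rot: [0.0, 1.0, -0.0, 0.001]
wrist_force: [-3.8, 1.1, 8.3]
gripper_width: 0.58
29.1 [ 0.589  -0.2298  0.0097] [ 3.e-04  1.e+00 -1.e-04  9.e-04] 0.580470895717502 [-3.8  1.1  8.3]
t: 29.85
tool_pos: [0.5887, -0.2297, 0.2098]
tcp_rot: [0.001, 1.0, -0.0, 0.002]
wrist_force: [-0.7, -0.2, -1.0]
gripper_width: 0.579
29.85 [ 0.5887 -0.2297  0.2098] [ 6.0e-04  1.0e+00 -2.0e-04  1.5e-03] 0.5787031876696339 [-0.7 -0.2 -1. ]
```

View pics/w23.png

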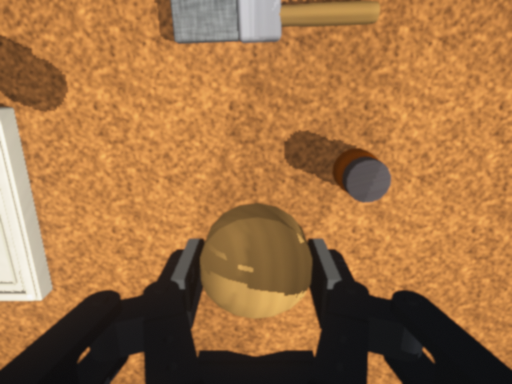

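The cap is held. Carrying it to the drum.

```bash
python3 -m handwheel '[{"tx":-0.49,"ty":-4.58,"tz":0,"yaw":0,"grip":0},{"tx":-0.49,"ty":-4.58,"tz":0,"yaw":0,"grip":0},{"tx":-0.49,"ty":-4.58,"tz":0,"yaw":0,"grip":0},{"tx":-0.49,"ty":-4.58,"tz":0,"yaw":0,"grip":0},{"tx":-0.49,"ty":-4.58,"tz":0,"yaw":0,"grip":0},{"tx":-0.49,"ty":-4.58,"tz":0,"yaw":0,"grip":0},{"tx":-0.49,"ty":-4.58,"tz":0,"yaw":0,"grip":0},{"tx":-0.49,"ty":-4.58,"tz":0,"yaw":0,"grip":0},{"tx":-0.49,"ty":-4.58,"tz":0,"yaw":0,"grip":0},{"tx":-0.49,"ty":-4.58,"tz":0,"yaw":0,"grip":0}]'; python3 -m handwheel '[{"tx":-0.5,"ty":-4.55,"tz":0,"yaw":0,"grip":0},{"tx":0,"ty":0,"tz":0,"yaw":0,"grip":0},{"tx":0,"ty":0,"tz":0,"yaw":0,"grip":0},{"tx":0,"ty":0,"tz":4,"yaw":0,"grip":0},{"tx":0,"ty":0,"tz":3,"yaw":0,"grip":0},{"tx":0,"ty":0,"tz":0,"yaw":0,"grip":0},{"tx":0,"ty":0,"tz":0,"yaw":0,"grip":0},{"tx":0,"ty":0,"tz":0,"yaw":0,"grip":0}]';python3 look.py w24
```

```text
t: 30.9
tool_pos: [0.5383, 0.23, 0.2067]
tcp_rot: [0.0, 1.0, -0.0, -0.001]
wrist_force: [0.5, 0.6, -0.2]
gripper_width: 0.579
t: 31.7
tool_pos: [0.5352, 0.2739, 0.1394]
tcp_rot: [-0.0, 1.0, -0.0, 0.001]
wrist_force: [-0.5, 0.6, -0.3]
gripper_width: 0.577
31.7 [0.5352 0.2739 0.1394] [-4.e-04  1.e+00 -5.e-04  8.e-04] 0.5766205547034003 [-0.5  0.6 -0.3]
```

View pics/w24.png

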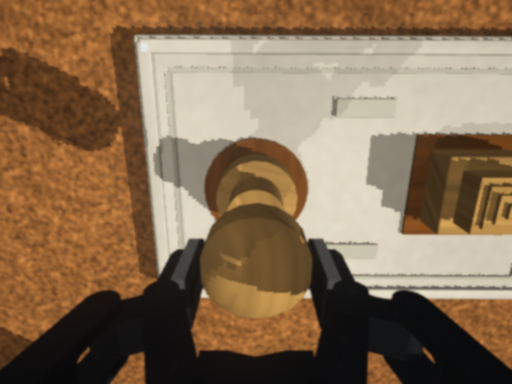

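The cap is over the drum, with centre columns around 256. Lowering and releasing.

```bash
python3 -m handwheel '[{"tx":-0.05,"ty":0,"tz":2.5,"yaw":0,"grip":0},{"tx":0,"ty":0,"tz":1.9,"yaw":0,"grip":0},{"tx":0,"ty":0,"tz":0,"yaw":0,"grip":0},{"tx":0,"ty":0,"tz":0,"yaw":0,"grip":0}]'; python3 -m handwheel '[{"tx":0,"ty":0,"tz":0,"yaw":0,"grip":1},{"tx":0,"ty":0,"tz":0,"yaw":0,"grip":1},{"tx":0,"ty":0,"tz":0,"yaw":0,"grip":1},{"tx":0,"ty":0,"tz":0,"yaw":0,"grip":1},{"tx":0,"ty":0,"tz":-3,"yaw":0,"grip":1},{"tx":0,"ty":0,"tz":-4,"yaw":0,"grip":1},{"tx":-2,"ty":0,"tz":-4,"yaw":0,"grip":1},{"tx":-4,"ty":0,"tz":-3,"yaw":0,"grip":1},{"tx":-4,"ty":0,"tz":-2,"yaw":0,"grip":1},{"tx":0,"ty":0,"tz":0,"yaw":0,"grip":1}]'; python3 -m handwheel '[{"tx":0,"ty":3,"tz":0,"yaw":0,"grip":1},{"tx":0,"ty":3,"tz":0,"yaw":0,"grip":1},{"tx":0,"ty":2,"tz":0,"yaw":0,"grip":1},{"tx":0,"ty":0,"tz":0,"yaw":0,"grip":1},{"tx":0,"ty":0,"tz":0,"yaw":0,"grip":1},{"tx":0,"ty":0,"tz":0,"yaw":0,"grip":1}]'; python3 look.py w25; python3 meas.py w25 .04;python3 meas.py w25 .092
python3 - <<'E'
from rig import grab_frame
from h import *
for n in ["scene","side"]:
    p,d=grab_frame(n); W=cloud(d,n); cv2.imwrite(f"pics/{n}_end.png",p)
    z=W[...,2]
    for nm,(x0,y0) in dict(jar=(.583,-.336),brush=(.731,-.245)).items():
        m=(z>.008)&(abs(W[...,0]-x0)<.06)&(abs(W[...,1]-y0)<(.045 if nm=="jar" else .15))
        q=W[m]; print(n,nm,np.round((np.nanmin(q,0)+np.nanmax(q,0))/2,4)[:2],np.round(np.nanmax(q[:,2]),4))
        f=np.load(f"pics/{n}0.npz"); V=cloud(f["d"],n); m=(V[...,2]>.008)&(abs(V[...,0]-x0)<.06)&(abs(V[...,1]-y0)<(.045 if nm=="jar" else .15)); q=V[m]; print("   before",np.round((np.nanmin(q,0)+np.nanmax(q,0))/2,4)[:2])
a=np.hstack([cv2.imread("pics/scene_end.png")[100:320,90:400],cv2.imread("pics/side_end.png")[100:320,150:400]])
cv2.imwrite("pics/end.png",a)
E
```

```text
t: 32.15
tool_pos: [0.5342, 0.2742, 0.0948]
tcp_rot: [-0.0, 1.0, -0.0, 0.0]
wrist_force: [0.8, 0.1, 0.1]
gripper_width: 0.58
t: 33.15
tool_pos: [0.4309, 0.2754, 0.257]
tcp_rot: [-0.001, 1.0, 0.002, 0.002]
wrist_force: [2.3, 0.1, -0.3]
gripper_width: 0.995
t: 33.75
tool_pos: [0.4339, 0.1948, 0.2537]
tcp_rot: [-0.0, 1.0, 0.0, -0.0]
wrist_force: [-0.5, 0.5, 0.1]
gripper_width: 0.999
33.75 [0.4339 0.1948 0.2537] [-2.e-04  1.e+00  3.e-04 -1.e-04] 0.9991707167801547 [-0.5  0.5  0.1]
[128, 24, 80, 71, 4315] ztop 0.1129
   top bbox c [534.6 274.2] ext [42.6 41.7] rect [533.8 273.9] [41.4 41.1] 18.6
   all bbox c [534.4 272. ] ext [59.3 55.9] rect [533.6 271.4] [55.2 55.9] 31.5
[311, 25, 69, 67, 4290] ztop 0.084
   top bbox c [538.3 109.1] ext [28.7 28.8] rect [538.5 109.6] [31.3 26.4] 6.8
   all bbox c [537.6 109. ] ext [59.6 60.3] rect [537.6 109. ] [60.3 59.6] 89.9
[128, 24, 66, 68, 3408] ztop 0.113
   top bbox c [534.6 274.2] ext [42.6 41.7] rect [534.4 274. ] [40.2 40.9] 18.6
   all bbox c [534.1 274.3] ext [51.6 51.3] rect [534.1 274.3] [51.5 51.1] 39.1
scene jar [ 0.5846 -0.3381] 0.0551
   before [ 0.5858 -0.3385]
scene brush [ 0.7323 -0.2464] 0.0229
   before [ 0.7324 -0.2466]
side jar [ 0.583  -0.3311] 0.0549
   before [ 0.5829 -0.3313]
side brush [ 0.7294 -0.2445] 0.0229
   before [ 0.729  -0.2456]
```

View pics/w25.png

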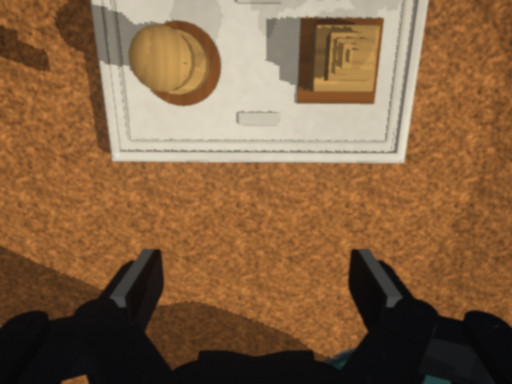

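View pics/end.png

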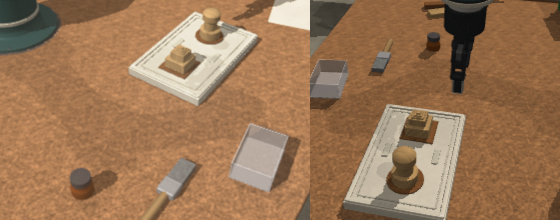

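Both stacks stand upright and centred on their fields, with the cap at (0.534, 0.274) and its top at 113 mm. The jar and brush have not moved. Handing the job in.

```bash
python3 -c "
from rig import sign_off; print(sign_off())"
```

```text
the job is handed in; nothing more can be done
None
```

Both ornaments are built on the panel and the job was handed in at about 34 s of the 136 s allowed. No verdict is reported, so the figures below are my own last camera measurements.

| Piece | Measured position (x, y) | Rests on | Off centre | Top height (expected) |
|---|---|---|---|---|
| Plinth | (0.5372, 0.1088) | square field (0.537, 0.108) | about 0.5 mm | 56 mm (55) |
| Pyramid | (0.5377, 0.1087) | plinth | about 0.5 mm | 85 mm (85) |
| Disc | (0.5345, 0.2740) | round field (0.534, 0.274) | about 0.5 mm | 54 mm (53) |
| Drum | (0.5344, 0.2742) | disc | under 0.5 mm | 86 mm (85) |
| Cap | (0.534, 0.274) | drum | under 0.5 mm | 113 mm (113) |

- **Alignment:** The plinth is square to its field, and the pyramid to the plinth, to well under 1°.
- **Jar and brush:** Both read within about 1 mm of where they started, in both fixed cameras.
- **Gripper:** It was open and clear of everything at the end.
- **Failed or disagreeing checks:** My first move was refused because each row must list every key; nothing moved. A rough field estimate from the fixed cameras differed from the wrist camera's by up to about 4 mm, so I used the wrist camera's. No other check failed.

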